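# Dock a comms pod between its neighbours

## Robot

A 6-joint arm with a two-finger parallel gripper is mounted at the origin on the work surface. World frame = base frame: x ahead of the robot, y to its left, z up, the work surface at z = 0. Lengths are in m, angles in rad, forces in N, time in s.
With the tool pointing down it reaches from about 0.275 to 0.825 m from the base axis. Payload 4.9 kg.
Tool frame: the origin (TCP) lies midway between the tips of the shut fingers; the grasp point (between the pads) lies 19 mm behind it (grip_point_offset is the distance from the TCP to the grasp point, in m); z points along the fingers, y is the line along which they close (so a half turn about z gives the same grasp; the last joint's range is limited). The gripper opens to 85 mm and grips with 20 to 120 N. Pads are 22 mm wide; open, the fingers measure 114 mm over their backs; the gripper's body (76 mm by 85 mm) begins 54 mm behind the grasp point. The pads swing forward as they close: fully open they stand 13 mm farther back than shut.
Start: joints at [1.165, 0.326, -0.193, 1.052, 0, 1.437], TCP at [0.148, 0.53, 0.231] pointing down, gripper open.
Joint ranges: [-2.65, 2.65], [-0.97, 1.79], [-1.3, 1.35], [-1.93, 2.1], [-1.47, 1.37], [-3.14, 3.14]. Speed limits (rad/s): [2.57, 2.57, 3.14, 3.14, 3.14, 3.14].

## Interface

Orientations are given as a rotation vector (axis times angle).
In Python, from cell import * gives the robot as it stands. Calls block until the motion is done:
- movep(position, orientation): joint-space move of the TCP to a pose.
- move_l(position, velocity=0.15, rot=None, until_force=None): straight line of the TCP; rot=None keeps the orientation; velocity is the mean speed in m/s. With until_force (N) it stops when the force on the tool has changed by that much, and returns True; else False.
- set_joints(angles): joint-space move.
- let_go() and grab(newtons=None): open the fingers fully, or close them until they stop; newtons is the grip in N (None keeps the last).
- sleep(seconds).
- ik(position, orientation): joint angles nearest the present ones, or None.
- get_state(): the state.
- grab_frame(name): name is "scene" or "top" or "wrist"; returns a dict with "img" (420x560x3 uint8, red, green, blue), "fx", "fy", "cx", "cy" (pixels), "cam_to_world" (4x4, takes a point from camera to world coordinates); the wrist camera has in their place "T_tool_cam" (4x4, takes a point from camera to tool coordinates, whose origin is the TCP and whose axes are the flange's). Camera axes: x right, y down, z forward; pixel columns grow to the right and rows downward; lengths in m; the calibration is good to about 2 mm. The wrist camera is an equidistant fisheye: a pixel r from the principal point sees the ray r / f radians off the axis. A picture is of the moment at which its call begins: read the wrist's pose just before it. There is no depth.
A pose or a line that the arm cannot do raises MotionError and nothing moves.
- sign_off(): hands the job in; it is judged then, once.
Trained networks look in the newest picture that a camera, given by its name, has taken for a name from the list of things; names that differ only in an ending like _2 or _b are one class to them, and where a whole thing is asked for, a point or a joint stands for the part that bears it (a point fixed in the world has none). Each returns a list of dicts, best first, with "score" (0 to 1); they miss things now and then, are a little off and sometimes report something else, mostly with a low value. They report only what shows in the picture. A call takes as long as a camera call. They do not tell look-alikes from the thing itself.
- spot_in(camera, name): "centre" ([column, row] in pixels, amid what is visible of it).
- silhouettes(camera, name): "mask" (420x560 bool, what is visible of it) and "centre" ([column, row] in pixels, amid what is visible of it).
- tip_of(camera, name): "centre" ([column, row] in pixels: a listed point, or the origin of a listed thing).
The state is a dict: "clock": time; "q": joint angles; "joint_velocities": joint speeds; "tau": joint torques, N m; "position": TCP position; "eef_rot": TCP orientation; "contact_force": force on the tool from outside, world axes, zero at the start; "wrist_torque": the same for the moment, N m; "finger_gap": opening from 0.0 (shut) to 1.0 (fully open); "grasp_force": force on a finger pad.
Only numpy, scipy, OpenCV 4.12 (cv2) and the standard library are available. Lean on these libraries where they do the work, as an engineer would, in place of code of your own. Each camera call takes 0.05 s, during which the arm holds its last target. There are 200 camera calls.

## Task

A talkback pod is standing in the holder made of two rack ears. Take it out, stand it upright on a clear spot of the round cork mat and let go; then take it again by its narrow ends (in the drawer there is no room at the wide faces) and lower it, upright, all the way into the empty charging cup in the open rack drawer before letting go, so that it sits fully home with its long side in line with the other pods (either end forward). Leave the docked pods, the standing rack ear and the oddments on the mat where they are.

Things in the scene. Friction and masses are not known exactly. Their poses are not given: they have to be found in the camera images.
- pod_mid (a point): The pod to dock: black block 60 (own x) x 40 (y) x 70 mm on a convex round foot, 92 mm tall in all, about 0.3 kg. The foot, 22 mm high, has a flat bottom of 26 mm diameter and widens to 40 mm; the pod stands on flat ground too. Point: its centre, 46 mm above its underside, z up. Starts upright in the holder, x along the holder's x. Gripped on the block, across 40 mm (wide faces) or 60 mm (narrow ends).
- holder_floor (a point): Fixed holder: centre of its floor, where the pod stands, 5 mm above the table. Two silver plates (rack ears) stand 39 mm off on its +x and -x sides, 50 mm wide, 4 mm thick, tops 95 mm above this point; only about 9 mm remains beside the pod's narrow ends, too little for a finger. The y sides (the pod's wide faces) are open.
- mat: Fixed round brown cork mat, 180 mm diameter, 4 mm thick; origin at the centre of its underside on the table. The pod is stood on it on the way, with its axis within 75 mm of the mat's centre.
- cup_seat (a point): The empty one of three like aluminium cups in a row (pitch 50 mm), fixed in the drawer. Point: centre of its inner floor, where the pod's underside rests, 18 mm above the table. Inside conical: 28 mm diameter at the floor, 43 mm at the rim 17 mm higher. Own x: away from the drawer's front, the way a docked pod's long side lies; y along the row; z up.
- rack: Fixed rack with dark housing, its drawer open; origin on the table under the middle cup, x away from the drawer's front. The drawer's front wall stands 88 mm to -x of the row of cups, top 42 mm above the table, with a small pull to 103 mm; side walls 98 mm to either side, 38 mm high. The housing, 89 mm high, 330 mm wide, begins 105 mm to +x.
- podB_mid (a point): A docked pod, the same as the pod to dock, standing loose in another of the three cups, long side along the cups' x; the point is at its centre, 46 mm above its underside. Between pods in adjoining cups the gap is 10 mm, too little for a finger.
- podC_mid (a point): The other docked pod, as podB_mid.
- foot_mid (a point): Loose black plastic rack foot lying about on the mat: a squat cone 36 mm diameter, 20 mm high; the point is at its centre, 10 mm above its underside. Leave alone.
- knob_mid (a point): Loose blue anodised knob on the mat: 26 mm diameter, 18 mm high; the point is at its centre. Leave alone.
- plug_mid (a point): Loose brass patch plug lying on the mat: 56 mm long along its own x, 12 mm thick; the point is at its centre. Leave alone.
- ear_mid (a point): Loose spare silver rack ear standing upright on its flange (60 x 40 mm) between the drawer and one side, 171 mm tall, plate 44 mm wide along own x and 5 mm thick; the point is on its axis, 85 mm above the table. Leave alone.
Not all that is in view belongs to the job. What is shaped like the part that bears podB_mid but pink, purple or yellow is not meant.

How it is judged:
On the way, in this order (a step that is already met when the one before it is completed fails the run):
1. the pod stands upright on the mat, let go (horizontal distance between pod_mid and mat below 0.078 m and height (world z) of pod_mid below 0.053 m and angle between pod_mid's own z axis and vertical below 0.06 rad and contact force between the fingers and pod below 0.05 N), for 0.2 s.
2. the pod is lowered into the cup while still held (horizontal distance between pod_mid and cup_seat below 0.006 m and z of pod_mid in the frame of cup_seat below 0.052 m and contact force between the fingers and pod above 1 N), for 0.05 s.
At the end, for the whole second after the job is handed in: The pod rests, let go, in the empty cup: axis within 4 mm, underside within 2.5 mm of the cup floor, upright within 0.06 rad, long side within 0.17 rad of the cup's x. Docked pods moved under 8 mm; ear and oddments under 20 mm; pods and ear upright within 0.06 rad (horizontal distance between pod_mid and cup_seat below 0.004 m and z of pod_mid in the frame of cup_seat between 0.043 and 0.0485 m and angle between each of pod_mid, podB_mid, podC_mid, ear_mid's own z axis and vertical below 0.06 rad and angle between the x axis of pod_mid and the x axis of cup_seat, either way round below 0.17 rad and contact force between the fingers and pod below 0.05 N and distance of each of podB_mid, podC_mid from where it was at the start of the episode below 0.008 m and distance of each of ear_mid, foot_mid, knob_mid, plug_mid from where it was at the start of the episode below 0.02 m); the robot touches nothing.
It fails at once if a docked pod is shoved or lifted by more than 8 mm or tipped (distance of any of podB_mid, podC_mid from where it was at the start of the episode above 0.008 m or angle between any of podB_mid, podC_mid's own z axis and vertical above 0.15 rad).
It fails at once if the standing rack ear or an oddment on the mat is moved by more than 20 mm (distance of any of ear_mid, foot_mid, knob_mid, plug_mid from where it was at the start of the episode above 0.02 m).
It fails at once if the pod is tipped over (angle between pod_mid's own z axis and vertical above 0.8 rad).
It also fails if it takes over 61 s, if anything falls off the work surface, if the arm or the gripper's body presses on something with over 40 N, if the wrist force passes 120 N, or if a joint passes its speed limit or range.

## Working session

There is one attempt and no reset: what is moved stays moved. The work goes in short steps, each a Python script; the robot and the scene stay as the last script left them, time stands still between calls to the robot, and variables do not carry over. Pictures are saved under pics/ and viewed, at most 10 in all, crops included, and the job is handed in when it is done.

```bash
mkdir -p pics; ls
cat > h.py <<'E'
from cell import *
import numpy as np, cv2
from scipy.spatial.transform import Rotation as R
def save(name,f): cv2.imwrite('pics/'+name,f['img'][:,:,::-1])
def toplane(f,px,z):
    T=np.array(f['cam_to_world']); d=T[:3,:3]@np.array([(px[0]-f['cx'])/f['fx'],(px[1]-f['cy'])/f['fy'],1]); o=T[:3,3]
    return o+d*(z-o[2])/d[2]
Z={'pod_mid':.051,'holder_floor':.005,'mat':0,'cup_seat':.018,'rack':0,'podB_mid':.064,'podC_mid':.064,'foot_mid':.014,'knob_mid':.013,'plug_mid':.010,'ear_mid':.085}
E
python3 - <<'E'
from h import *
ims=[]
for c in('scene','top'):
    f=grab_frame(c); ims.append(f['img']); print(c,np.round(f['cam_to_world'],3).tolist(),f['fx'])
    for n in Z:
        for r in tip_of(c,n)[:4]: print(n,np.round(r['centre'],1),round(r['score'],2),np.round(toplane(f,r['centre'],Z[n])[:2],4))
    save(c+'0.png',f)
print(get_state()['clock'])
E
```

```text
pics
scene [[0.778, 0.347, -0.524, 1.151], [0.629, -0.415, 0.658, -0.72], [0.011, -0.841, -0.541, 0.693], [0.0, 0.0, 0.0, 1.0]] 499.14418717342477
pod_mid [363.4 160.2] 0.65 [0.5413 0.3443]
holder_floor [364.6 174.1] 0.67 [0.5447 0.3524]
mat [148.4 298.3] 0.66 [ 0.4795 -0.335 ]
cup_seat [298.8 236.4] 0.64 [ 0.5951 -0.0063]
cup_seat [366.2 160.5] 0.47 [0.5171 0.4026]
rack [296.7 247.8] 0.95 [ 0.6032 -0.0237]
rack [282.9 233.4] 0.48 [ 0.5444 -0.0019]
podB_mid [244.  325.2] 0.94 [ 0.7173 -0.3086]
podB_mid [225. 209.] 0.69 [ 0.4393 -0.0811]
podB_mid [367.4 193.7] 0.67 [0.653  0.1837]
podB_mid [269.2 181.9] 0.66 [0.436  0.0744]
podC_mid [307.7 212.2] 0.73 [0.5916 0.0291]
podC_mid [282.2 232.8] 0.22 [ 0.5979 -0.0676]
foot_mid [151.6 294. ] 0.58 [ 0.4882 -0.3315]
knob_mid [162.1 269.1] 0.71 [ 0.4436 -0.2708]
knob_mid [150.7 292.4] 0.53 [ 0.4822 -0.3292]
plug_mid [121.2 310.1] 0.53 [ 0.4758 -0.3926]
ear_mid [322.5 174. ] 0.87 [0.5351 0.1611]
top [[0.009, -0.982, 0.188, 0.35], [-1.0, -0.005, 0.017, 0.025], [-0.016, -0.188, -0.982, 1.092], [0.0, 0.0, 0.0, 1.0]] 508.7546079857708
pod_mid [130.1 218.5] 0.55 [0.5394 0.3537]
holder_floor [137.7 218.9] 0.69 [0.547  0.3515]
mat [449.1 251.4] 0.78 [ 0.4809 -0.3222]
cup_seat [306.9 195.1] 0.57 [ 0.5991 -0.017 ]
rack [305.1 192.6] 0.96 [ 0.6089 -0.0138]
rack [306.5 193. ] 0.57 [ 0.608  -0.0169]
rack [483.1 251.6] 0.52 [ 0.4809 -0.3947]
podB_mid [330.8 275.9] 0.85 [ 0.4222 -0.0629]
podB_mid [249.7 282.4] 0.85 [0.4079 0.0999]
podB_mid [212.5 168. ] 0.7 [0.6458 0.1827]
podB_mid [330.5 189.5] 0.68 [ 0.6005 -0.0642]
podC_mid [282.2 191.5] 0.76 [0.5958 0.036 ]
foot_mid [455.6 251. ] 0.4 [ 0.4801 -0.3315]
knob_mid [427.2 269.8] 0.7 [ 0.4401 -0.2701]
plug_mid [481.8 252. ] 0.62 [ 0.4789 -0.388 ]
plug_mid [216.9 219.4] 0.25 [0.5459 0.1776]
ear_mid [218.7 215.5] 0.97 [0.5404 0.1636]
ear_mid [305.7 192.9] 0.58 [ 0.5881 -0.012 ]
1.2
```

View pics/top0.png

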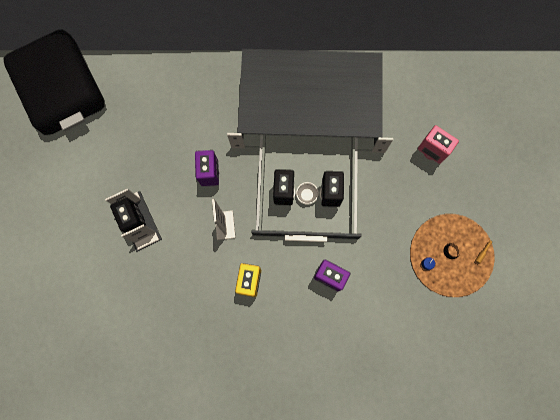

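View pics/scene0.png

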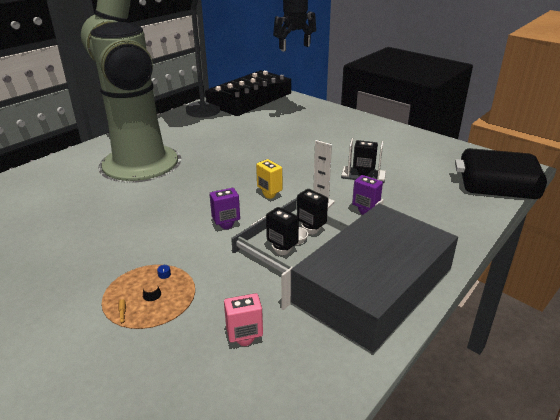

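The top picture shows the black pod between two silver plates at (125,213), and the empty cup at (307,194) between two black docked pods at (284,187) and (333,187). The mat is at (452,255), with the foot at (452,251), knob at (428,264) and plug at (483,252). The ear stands at (222,220).

Candidates for the pod: black (125,213), purple (206,167) and (333,275), yellow (248,279), pink (438,145). Only the black one stands in the ear holder. I'll go above it for a rectified close-up.

```bash
cat >> h.py <<'E'
def down(a): return (R.from_euler('z',a)*R.from_euler('x',np.pi)).as_rotvec()
def wframe():
    s=get_state(); f=grab_frame('wrist')
    T=np.eye(4); T[:3,:3]=R.from_rotvec(s['eef_rot']).as_matrix(); T[:3,3]=s['position']
    f['cam_to_world']=T@np.array(f['T_tool_cam']); return f
def wproj(f,P):
    W=np.linalg.inv(f['cam_to_world']); K=np.array([[f['fx'],0,f['cx']],[0,f['fy'],f['cy']],[0,0,1.]])
    return cv2.fisheye.projectPoints(np.asarray(P,float).reshape(-1,1,3),cv2.Rodrigues(W[:3,:3])[0],W[:3,3],K,np.zeros(4))[0].reshape(-1,2)
def wplane(f,px,z):
    K=np.array([[f['fx'],0,f['cx']],[0,f['fy'],f['cy']],[0,0,1.]])
    u=cv2.fisheye.undistortPoints(np.array([[px]],float),K,np.zeros(4))[0,0]
    T=f['cam_to_world']; d=T[:3,:3]@np.array([u[0],u[1],1]); return T[:3,3]+d*(z-T[2,3])/d[2]
def ortho(f,img,c,z,half=.12,n=480):   # metric view, rows: -x downward, cols: -y rightward (as top camera)
    g=(np.arange(n)-n/2)*2*half/n
    X=c[0]-g[:,None]+0*g[None]; Y=c[1]-g[None]+0*g[:,None]
    p=wproj(f,np.stack([X,Y,0*X+z],-1)).astype(np.float32).reshape(n,n,2)
    return cv2.remap(img,p[...,0],p[...,1],cv2.INTER_LINEAR)
def opx(p,c,half=.12,n=480): return np.array([c[0]-(p[1]-n/2)*2*half/n, c[1]-(p[0]-n/2)*2*half/n])
def rect(m,c):   # oriented box of an ortho mask: centre, yaw of the long side, size
    k=cv2.findContours((m>.5).astype(np.uint8),0,2)[0]; k=max(k,key=cv2.contourArea)
    w=np.array([opx(p[0],c) for p in k],np.float32)*1000
    (x,y),(a,b),t=cv2.minAreaRect(w)
    if a<b: a,b,t=b,a,t+90
    return np.array([x,y])/1000,np.deg2rad((t+90)%180-90),(a,b)
E
python3 - <<'E'
from h import *
c=np.array([.543,.351])
movep([*c,.25],down(.62))
print(get_state()['clock'],get_state()['q'])
f=wframe()
for n in('pod_mid','holder_floor'):
    for r in tip_of('wrist',n)[:3]: print(n,r['centre'],r['score'],wplane(f,r['centre'],Z[n]))
for r in silhouettes('wrist','pod_mid')[:2]:
    print(r['score'],rect(ortho(f,r['mask'].astype(np.float32),c,.097),c))
o=ortho(f,f['img'],c,.097); save('hold_o.png',{'img':o})
E
```

```text
2.8 [4.60894064e-01 5.00112592e-01 1.21601181e-01 1.19259453e+00
 3.49513227e-04 2.98095806e+00]
0.64 (array([0.54555823, 0.35542554]), np.float64(0.4453010073121286), (68.0757827758789, 40.61164093017578))
```

View pics/hold_o.png

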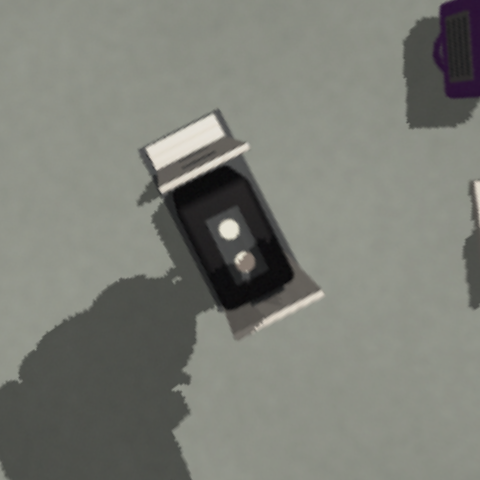

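The rectified view shows the black pod at (235,240) between the ear top edges, whose midpoints are (204,168) and (279,315). That puts the holder at about (0.543, 0.351) with yaw 0.47. I'll grasp across the wide faces.

Run:
```python
from h import *
c=[.543,.351]
for p,a in((c,.47),(c,.47-np.pi),([.535,-.33],0),([.535,-.33],-np.pi),([.535,-.33],np.pi/2),([.535,-.33],-np.pi/2),([.599,-.016],np.pi/2),([.599,-.016],-np.pi/2)):
    for z in(.05,.26):
        q=ik([*p,z],down(a)); print(p,round(a,2),z,None if q is None else np.round(q,2))
movep([*c,.25],down(.47-np.pi))
move_l([*c,.047],.12,until_force=15)
print(get_state()['position']); grab(40)
s=get_state(); print(s['clock'],s['finger_gap'],s['grasp_force'])
move_l([*c,.27],.15)
s=get_state(); print(s['clock'],s['finger_gap'],s['grasp_force'],s['contact_force'])
```

```text
[0.543, 0.351] 0.47 0.05 [ 0.46  0.66 -0.14  0.77  0.    3.13]
[0.543, 0.351] 0.47 0.26 [0.46 0.5  0.14 1.22 0.   3.13]
[0.543, 0.351] -2.67 0.05 [ 0.46  0.66 -0.14  0.77  0.   -0.01]
[0.543, 0.351] -2.67 0.26 [ 0.46  0.5   0.14  1.22  0.   -0.01]
[0.535, -0.33] 0 0.05 [-0.67  0.63 -0.2   0.74  0.    2.47]
[0.535, -0.33] 0 0.26 [-0.67  0.46  0.08  1.19  0.    2.47]
[0.535, -0.33] -3.14 0.05 [-0.67  0.63 -0.2   0.74  0.   -0.67]
[0.535, -0.33] -3.14 0.26 [-0.67  0.46  0.08  1.19  0.   -0.67]
[0.535, -0.33] 1.57 0.05 [-0.67  0.63 -0.2   0.74  0.    0.9 ]
[0.535, -0.33] 1.57 0.26 [-0.67  0.46  0.08  1.19  0.    0.9 ]
[0.535, -0.33] -1.57 0.05 [-0.67  0.63 -0.2   0.74  0.   -2.24]
[0.535, -0.33] -1.57 0.26 [-0.67  0.46  0.08  1.19  0.   -2.24]
[0.599, -0.016] 1.57 0.05 [-0.15  0.59 -0.28  0.7   0.    1.42]
[0.599, -0.016] 1.57 0.26 [-0.15  0.4  -0.01  1.16  0.    1.42]
[0.599, -0.016] -1.57 0.05 [-0.15  0.59 -0.28  0.7   0.   -1.72]
[0.599, -0.016] -1.57 0.26 [-0.15  0.4  -0.01  1.16  0.   -1.72]
[0.5435504  0.35124938 0.0477774 ]
7.8583 0.46327644467206225 48.43198835849762
9.4917 0.4588021294671696 48.23292374610901 [-0.73957517  1.16704556 -2.30481192]
```

Run:
```python
from h import *
c=[.532,-.33]
movep([*c,.24],down(-np.pi))
move_l([*c,.075],.15)
print(move_l([*c,.040],.03,until_force=6))
s=get_state(); print(s['position'],s['contact_force'],s['clock'])
let_go(); sleep(.3)
move_l([*c,.25],.18)
movep([*c,.25],down(-np.pi/2))
f=wframe(); save('mat_w.png',f)
for r in silhouettes('wrist','pod_mid')[:3]: print(r['score'],rect(ortho(f,r['mask'].astype(np.float32),c,.096),c))
for r in tip_of('wrist','pod_mid')[:2]: print(r['score'],wplane(f,r['centre'],.05))
for n in('mat','foot_mid'):
    for r in tip_of('wrist',n)[:2]: print(n,r['score'],wplane(f,r['centre'],Z[n]))
save('mat_o.png',{'img':ortho(f,f['img'],c,.096)}); print(get_state()['clock'])
```

```text
True
[ 0.53181193 -0.32964382  0.04615043] [0.06001824 0.18048419 5.1893817 ] 14.0583
0.59 (array([ 0.5305    , -0.33674997]), np.float64(0.0), (59.999961853027344, 49.49999237060547))Traceback (most recent call last):
  File "<stdin>", line 11, in <module>
  File "h.py", line 28, in rect
    k=cv2.findContours((m>.5).astype(np.uint8),0,2)[0]; k=max(k,key=cv2.contourArea)
                                                          ~~~^^^^^^^^^^^^^^^^^^^^^^^
ValueError: max() iterable argument is empty
```

Run:
```python
from h import *
c=[.532,-.33]
f=wframe()
for n in('mat','foot_mid','pod_mid'):
    for r in tip_of('wrist',n)[:2]: print(n,r['score'],wplane(f,r['centre'],Z[n]))
save('mat_o.png',{'img':ortho(f,f['img'],c,.096)}); print(get_state()['clock'])
```

```text
mat 0.61 [ 0.47702771 -0.33019853  0.        ]
foot_mid 0.61 [ 0.48295233 -0.32390715  0.014     ]
pod_mid 0.95 [ 0.53312086 -0.3264106   0.051     ]
17.8667
```

View pics/mat_o.png

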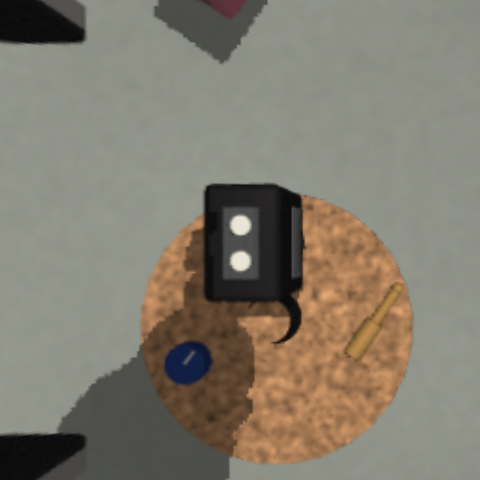

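The pod stands on the mat with its top at (241,242), in line with the world axes, and the foot, knob and plug look untouched. Next I'll take a quick look straight over the cup.

Run:
```python
from h import *
c=[.599,-.016]
movep([*c,.26],down(-np.pi/2))
f=wframe()
for n in('cup_seat','podB_mid','podC_mid','rack'):
    for r in tip_of('wrist',n)[:3]: print(n,round(r['score'],2),np.round(wplane(f,r['centre'],Z[n]),4))
o=ortho(f,f['img'],c,.035); save('cup_o.png',{'img':o}); print(get_state()['clock'])
f=grab_frame('top')
for n in('cup_seat','podB_mid','rack'):
    for r in tip_of('top',n)[:4]: print(n,round(r['score'],2),np.round(toplane(f,r['centre'],Z[n]),4))
```

```text
cup_seat 0.67 [ 0.5981 -0.0195  0.018 ]
podB_mid 0.93 [ 0.4353 -0.0676  0.064 ]
podB_mid 0.79 [0.6424 0.1801 0.064 ]
podB_mid 0.72 [0.4185 0.0896 0.064 ]
podC_mid 0.65 [0.603  0.0306 0.064 ]
19.3333
podB_mid 0.97 [0.6464 0.1865 0.064 ]
podB_mid 0.78 [ 0.7037 -0.2863  0.064 ]
```

View pics/cup_o.png

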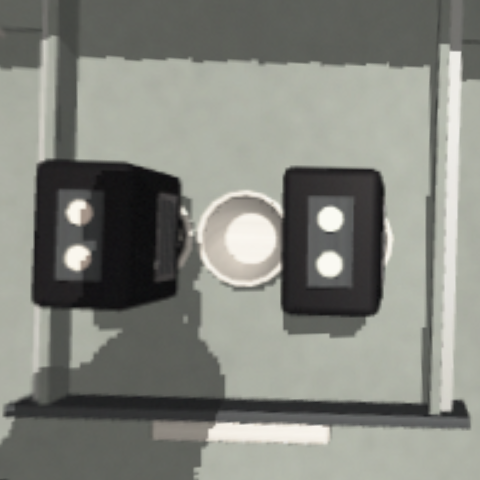

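The view shows the empty cup's rim centred at (245,238), with the docked pods at (85,235) and (333,241). The front-wall line gives a yaw of about -0.027. I take the cup to be at (0.599, -0.0185). Next: regrip by the narrow ends and hover above it.

Run:
```python
from h import *
p=[.531,-.3297]; c=[.599,-.0185]; a=-np.pi/2
movep([*p,.22],down(a))
move_l([*p,.052],.15,until_force=15)
grab(40); s=get_state(); print(s['position'],s['finger_gap'],s['grasp_force'],s['clock'])
move_l([*p,.26],.15)
movep([*c,.26],down(a-.027))
move_l([*c,.19],.15)
s=get_state(); print(s['finger_gap'],s['grasp_force'],s['clock'],s['position'])
f=wframe(); save('hov.png',f)
for n in('pod_mid','cup_seat'):
    for r in tip_of('wrist',n)[:3]: print(n,round(r['score'],2),r['centre'])
print(wproj(f,[[*c,.018],[*c,.184]]))
```

```text
[ 0.53115243 -0.33015235  0.05299409] 0.7031017287064436 42.33085513114929 22.375
0.696747660896371 43.42167019844055 25.7333 [ 0.59937846 -0.0193662   0.19052237]
pod_mid 0.73 [278.1, 275.6]
cup_seat 0.81 [279.9, 190.5]
[[278.91635091 193.3222334 ]
 [280.12543684 272.17833734]]
```

View pics/hov.png

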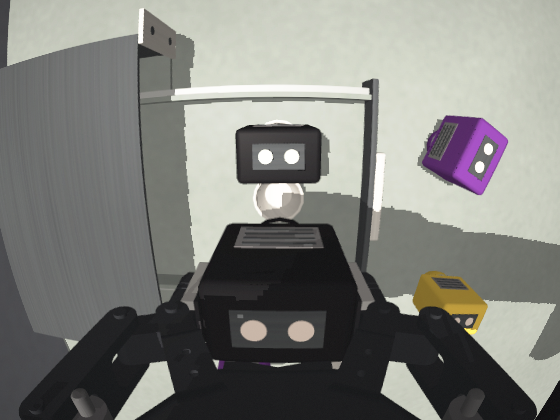

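Held squarely by the ends at (278,275), with the cup visible beyond at (279,195) and aligned. Lowering.

Run:
```python
from h import *
c=[.599,-.0185]
move_l([*c,.09],.08)
s=get_state(); print(s['position'],s['contact_force'],s['clock'])
print(move_l([*c,.060],.02,until_force=8))
s=get_state(); print(s['position'],s['contact_force'],s['wrist_torque'],s['finger_gap'],s['grasp_force'],s['clock'])
```

```text
[ 0.59952794 -0.01857838  0.09064895] [-0.23151871 -0.14513559 -3.30434965] 27.2833
True
[ 0.59989517 -0.01820355  0.0670338 ] [-1.61037377 -0.90415618  4.39465913] [0.00477603 0.10318913 0.01600773] 0.6965241299757695 43.77096176147461 28.3667
```

Run:
```python
from h import *
c=[.5985,-.0185]
sleep(.2); let_go(); sleep(.3)
p=get_state()['position']; move_l([p[0],p[1],.26],.12); sleep(.3)
f=wframe(); save('end_o.png',{'img':ortho(f,f['img'],c,.110)})
f2=grab_frame('scene'); cv2.imwrite('pics/end_s.png',cv2.resize(f2['img'][150:290,200:400,::-1],None,fx=4,fy=4))
for n in('pod_mid','podB_mid'):
    for r in tip_of('wrist',n)[:4]: print(n,round(r['score'],2),wplane(f,r['centre'],.064))
print(get_state()['clock'])
```

```text
pod_mid 0.73 [ 0.59942039 -0.01643186  0.064     ]
podB_mid 0.83 [0.42112587 0.09487254 0.064     ]
podB_mid 0.74 [ 0.60013956 -0.01337475  0.064     ]
podB_mid 0.57 [0.64597159 0.1811319  0.064     ]
podB_mid 0.55 [ 0.43597071 -0.06592021  0.064     ]
31.5167
```

View pics/end_o.png

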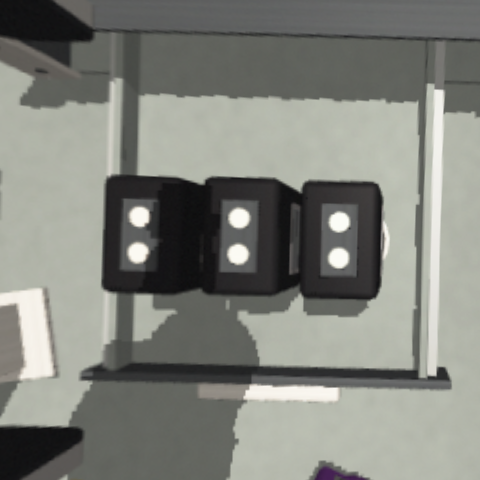

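View pics/end_s.png

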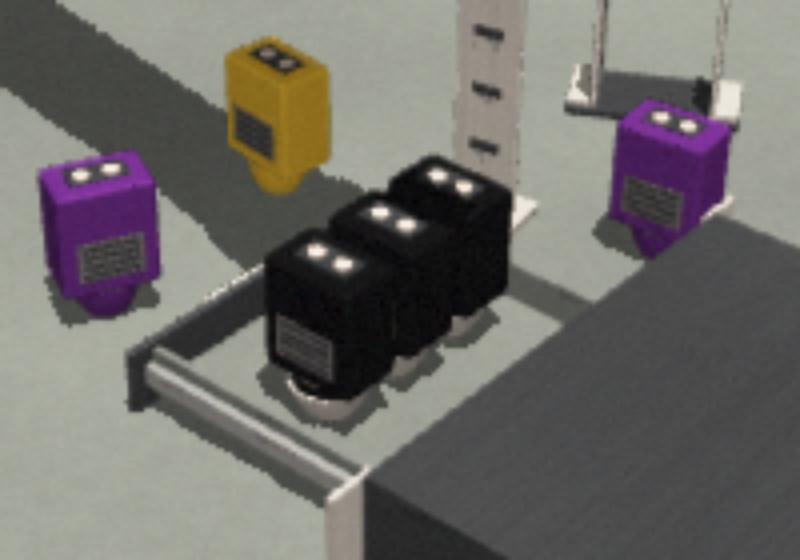

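The dot pairs at (138,234), (238,236) and (339,240) are equally spaced in line. All three pods are level and upright, and the middle one is fully home.

```bash
python3 -c "
from cell import *
print(sign_off())"
```

```text
the job is handed in; nothing more can be done
None
```

The pod was stood on the mat, regripped by its narrow ends and lowered into the empty cup, where the last pictures show it upright and in line with the docked pods; I handed the job in at about 32 s, and no verdict came back.

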